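Press a dowel home with the locking clamp and release it

TASK

Two locking clamps on the carving bench each hold a turned leg in a cradle; in one of the legs the dark dowel still stands proud. Push that clamp's handle down until it snaps over centre and stays locked by itself, so that its jaw presses the dowel home, let go, then press its release lever so that the clamp springs fully open again and frees the leg. Leave the leg lying in its cradle and the other clamp's handle alone.

Things in the scene. Friction and masses are not known exactly. Their poses are not given: they have to be found in the camera images.
- clamp: The clamp to use: steel handle and jaw with small sprung foot, hinged on one pivot between cheek plates (top at 100 mm), on a plywood board 360 x 100 x 15 mm. Origin on the bench top under the pivot; x runs from the pivot towards jaw and leg, -x towards handle and release lever, z up; yawed. Pivot axis along y at (0, 0, 85) mm. Cradle for the leg centred at x = 75 mm, fence tops at z = 37 mm.
- clamp_handle (a joint): Handle hinge, rad: 0 = sprung open, handle rising 0.66 rad from the pivot; 0.66 = closed, level, top face at z = 92 mm; the jaw comes down with it. Dead centre about 0.57: below it springs open, beyond it snaps shut and stays. Bar 160 mm long from the pivot, 14 thick, 18 wide, 30 wide over the last 60 mm. Pressing its end down takes 8 to 12 N.
- clamp_handle_end (a point): Where to press: middle of the top face of the handle's wide end, 130 mm from the pivot along the handle and 7 mm above its centre line. Moves with the handle: about 170 mm up when open, 92 mm when locked, swinging about 30 mm outwards (clamp -x) on the way down.
- clamp_release (a joint): See-saw release lever beyond the handle's end, rad: 0 = at rest, grows to 0.6 as its outer pad is pressed down; springs back. Its nose lifts the locked handle from below: 0.3 to 0.4 takes it back past dead centre and the handle springs open by itself. Hinge along y at (-172, 0, 62) mm in the clamp frame. Needs about 3 to 6 N.
- clamp_release_pad (a point): Middle of the top face of the release lever's outer pad, a steel plate 30 x 30 x 6 mm, at (-215, 0, 68) mm in the clamp frame at rest; goes down about 24 mm at full travel. The pad's near edge is 40 mm beyond the end of the locked handle.
- leg: Loose turned wooden leg lying along the clamp's y in the cradle: about 236 mm long, 40 x 80 x 40 mm square block in the middle, 0.45 kg. Origin: centre of the block's underside, z up; it rests on the board, 15 mm above the bench, at about x = +75 mm in the clamp frame.
- dowel (a joint): How far the dowel in the leg's top is pressed in, m: 0 = 12 mm proud, 0.012 = flush (home); starts at 0 to 0.004. Dark wood, diameter 20 mm, centred in the block's top under the jaw's foot. Stiff: about 3 N to move, and it stays where it is left.
- idle_clamp_handle (a joint): Handle hinge of the other, identical clamp, whose leg's dowel is already flush. 0 = open; leave it there.
There are look-alikes about, which are no part of the job. Leave any blue look-alike of the leg alone.

How it is judged (in metres and radians):
On the way, in this order (a step that is already met when the one before it is completed fails the run):
1. the clamp is locked over centre by itself, robot off it, with the dowel pressed home (value of joint clamp_handle above 0.62 rad and value of joint dowel above 0.0095 m and contact force between each of the fingers, the arm and clamp below 0.5 N), for 0.3 s.
2. the release lever is pressed (value of joint clamp_release above 0.2 rad), for 0.02 s.
At the end, for the whole second after the job is handed in: The clamp's handle is sprung open again (joint under 0.1 rad), its release lever back up (under 0.1 rad), the dowel is pressed in to within 2.5 mm of flush, and the leg lies at rest flat in its cradle, within 25 mm of the middle along the cradle (value of joint each of clamp_handle, clamp_release below 0.1 rad and value of joint dowel above 0.0095 m and linear speed of leg below 0.02 m/s and z of leg in the frame of clamp between 0.008 and 0.022 m and angle between leg's own z axis and vertical below 0.1 rad and y of leg in the frame of clamp between -0.025 and 0.025 m); the robot touches nothing.
It fails at once if the other clamp's handle is pushed (value of joint idle_clamp_handle above 0.15 rad).
It also fails if it takes over 38 s, if anything falls off the work surface, if the arm or the gripper's body presses on something with over 40 N, if the wrist force passes 120 N, or if a joint passes its speed limit or range.

ROBOT

A 6-joint arm with a two-finger parallel gripper is mounted at the origin on the work surface. World frame = base frame: x ahead of the robot, y to its left, z up, the work surface at z = 0. Lengths are in mm, angles in rad, forces in N, time in s.
With the tool pointing down it reaches from about 350 to 850 mm from the base axis. Payload 8.1 kg.
Tool frame: the origin (TCP) lies midway between the tips of the shut fingers; the grasp point (between the pads) lies behind it (bot.grasp_offset is the z of the grasp point in the tool frame, in mm); z points along the fingers, y is the direction in which the jaws open and shut (so a half turn about z gives the same grasp; the last joint's range is limited). The gripper opens to 93 mm and grips with 3 to 60 N. Pads are 15 mm wide; open, the fingers measure 128 mm over their backs; the gripper's body (75 mm by 188 mm) begins 65 mm behind the grasp point.
Start: joints at [-1.371, 0.13, 1.488, -0, 1.523, -0.085], TCP at [168.599, -575.829, 218.635] pointing down, gripper open.
Joint ranges: [-2.96, 2.96], [-0.89, 2.26], [0.02, 2.5], [-1.34, 4.48], [0, 2.73], [-2.66, 2.66]. Speed limits (rad/s): [2.39, 2.39, 2.79, 3.14, 3.14, 3.14].

INTERFACE

Orientations are given as [roll, pitch, yaw] about the fixed x, y, z axes, in that order (R = Rz(yaw) Ry(pitch) Rx(roll)).
In Python, from plant import bot gives the robot as it stands.
- The arm moves only by the shell command python3 -m jog 'ROWS'. ROWS is JSON, a list of rows, each an object of numbers: "x", "y", "z": the shift along the tool's x, y, z in cm; "rx", "ry", "rz": the turn, a rotation vector about the tool's x, y, z in rad; "hand": the finger opening in cm, from 0 to 9.3. In form: [{"x": .., "y": .., "z": .., "rx": .., "ry": .., "rz": .., "hand": ..}, ...]. A call has 1 to 20 rows; each row shifts and turns the commanded pose from where the row before left it, along the tool's axes as they then stand; what a row does not reach is not made up. A row lasts 1/10 s, in which the tool goes at most 50 mm and 8.59 degrees, less where a joint would pass 70% of its speed; a pose out of reach is approached as far as the arm can. A call with a gripper value outside its range is refused whole. The fingers move at their own pace and stop on an object; the grip force is fixed at half the most. Time passes only in rows, so rows that do not move let the fingers close. It gives the time, the measured TCP pose, the force and the opening at its end, in the units of the state.
- bot.get_obs(): the state, without advancing time (a new reading comes with each control period).
- bot.read_camera(name): name is "scene" or "top"; returns a dict with "frame" (400x640x3 uint8, red, green, blue), "depth" (400x640 float32, mm along the optical axis (not along the pixel's ray), 0 where there is no reading), "fx", "fy", "cx", "cy" (pixels), "R" (3x3) and "t" (3): a world point X has camera coordinates R X + t. Camera axes: x right, y down, z forward; pixel columns grow to the right and rows downward; lengths in mm; the calibration is good to about 2 mm. A picture is of the moment at which its call begins.
- bot.hand_in(): hands the job in, once; it reports no verdict.
The state is a dict: "time_s": time; "joint_positions": joint angles; "dq": joint speeds; "tau": joint torques, N m; "position": TCP position; "ee_rot": TCP orientation; "contact_force": force on the tool from outside, world axes, zero at the start; "ft_torque": the same for the moment, N m; "grip_width": finger opening in mm.
Only numpy, scipy, OpenCV 4.12 (cv2) and the standard library are available. Lean on these libraries where they do the work, as an engineer would, in place of code of your own. Each camera call takes 0.05 s, during which the arm holds its last target. There are 200 camera calls.

## Working session

There is one attempt and no reset: what is moved stays moved. The work goes in short steps, Python scripts to look and compute and a shell command to move; the robot and the scene stay as the last step left them, time stands still between calls to the robot, and variables do not carry over. Pictures are saved under pics/ and viewed, about 8 in all and at most 12, crops included, and the job is handed in when it is done.

```bash
mkdir -p pics; ls
python3 - <<'E'
from plant import bot
import cv2,numpy as np
print(bot.get_obs(), bot.grasp_offset)
for n in("scene","top"):
    c=bot.read_camera(n); cv2.imwrite(f"pics/{n}0.png",c["frame"][:,:,::-1]); np.savez(f"pics/{n}0.npz",**c)
    print(n,c["fx"],c["cx"],c["cy"],np.round(c["R"],3).tolist(),c["t"],(c["depth"]>0).mean())
E
```

```text
pics
{'time_s': 0.0, 'joint_positions': array([-1.37139591e+00,  1.31129830e-01,  1.48928253e+00,  1.84870745e-05,
        1.52300095e+00, -8.53950738e-02]), 'dq': array([ 0.00060747,  0.00116098, -0.00057733, -0.0003582 , -0.00024181,
        0.0012684 ]), 'tau': array([-2.70712117e-03, -5.59845150e+01, -4.91765749e+01,  7.65643129e-02,
        3.55360564e-02, -1.29096138e-04]), 'position': array([ 168.49424793, -575.26096842,  217.604384  ]), 'ee_rot': array([-3.13978021e+00, -1.73683196e-04,  2.84794437e-01]), 'contact_force': array([-0.71722551,  0.58618277, -0.54653013]), 'ft_torque': array([ 0.001409  ,  0.0091491 , -0.05150291]), 'grip_width': 92.93023638528402} -18.8
scene 373.7805841533904 316.2465370237849 198.9788182284456 [[0.598, 0.802, 0.013], [0.679, -0.497, -0.54], [-0.426, 0.332, -0.842]] [-265.85615038 -260.78635264 1366.51272995] 0.9960625
top 417.68360718243514 315.7969984519484 195.370790990554 [[0.007, -1.0, -0.014], [-0.997, -0.006, -0.074], [0.074, 0.015, -0.997]] [ -38.98546807  492.2347491  1170.23808535] 0.99583984375
```

View pics/scene0.png

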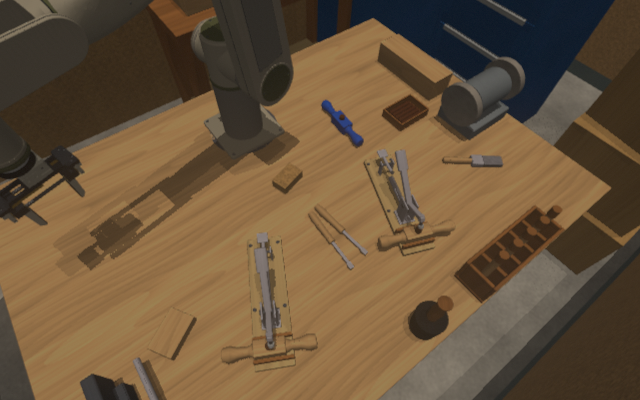

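View pics/top0.png

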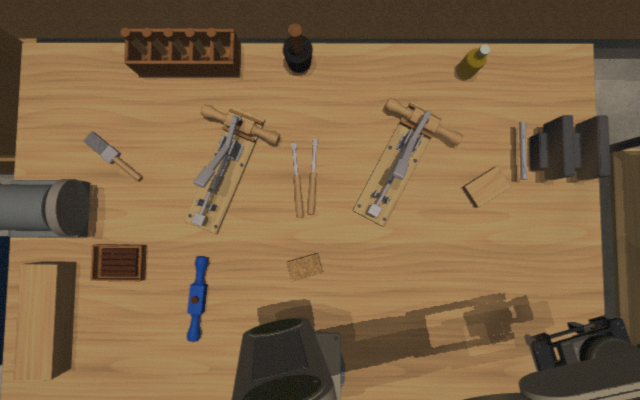

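Scene view: clamp A has its leg at about (270,347), clamp B at about (417,235). In the top view A's leg is at about (425,122) and B's at about (240,125). The blue look-alike is at (197,298). Next I'll enlarge both jaws in both views and measure.

```bash
cat > h.py <<'E'
import numpy as np
def cloud(c):
    v,u=np.mgrid[0:400,0:640]; d=c["depth"].astype(float)
    P=np.stack([(u-c["cx"])/c["fx"]*d,(v-c["cy"])/c["fy"]*d,d],-1)
    return (P-c["t"])@c["R"]
def proj(c,X):
    p=np.asarray(X)@c["R"].T+c["t"]; return np.stack([c["fx"]*p[...,0]/p[...,2]+c["cx"],c["fy"]*p[...,1]/p[...,2]+c["cy"]],-1)
E
python3 - <<'E'
import numpy as np,cv2
from h import *
s=np.load("pics/scene0.npz");t=np.load("pics/top0.npz")
cr=lambda c,x,y,r=35:cv2.convertScaleAbs(cv2.resize(c["frame"][y-r:y+r,x-r:x+r,::-1],(380,290) if 0 else (300,300),interpolation=cv2.INTER_CUBIC),alpha=1.6)
cv2.imwrite("pics/crop.png",np.vstack([np.hstack([cr(s,270,340),cr(s,415,228)]),np.hstack([cr(t,425,125),cr(t,238,125)])]))
P=cloud(t);Z=P[...,2]
for n,(u0,u1,v0,v1) in dict(A=(350,450,95,228),B=(183,270,95,237)).items():
    sub=P[v0:v1,u0:u1].reshape(-1,3)
    # board top: z 9..21
    b=sub[(sub[:,2]>9)&(sub[:,2]<22)]
    print(n,"board n",len(b),"med z",np.median(b[:,2]))
    r=cv2.minAreaRect(b[:,:2].astype(np.float32));print(r)
    h=sub[sub[:,2]>125];print(" high",len(h),h.mean(0).round(),h[:,2].max())
    if len(h):
        print(cv2.minAreaRect(h[:,:2].astype(np.float32)))
    e=sub[sub[:,2]>150];print(" end",len(e),e.mean(0).round() if len(e) else '')
E
```

```text
A board n 2573 med z 14.854181717430285
((585.8381958007812, -274.61090087890625), (226.461181640625, 368.5201416015625), 82.03923797607422)
 high 388 [ 545. -227.  317.] 1202.705316827351
((534.9614868164062, -214.3657989501953), (66.61322784423828, 408.74761962890625), 48.169559478759766)
 end 294 [ 521. -209.  375.]
B board n 2356 med z 15.063656278636174
((566.18505859375, 227.63290405273438), (101.29293060302734, 359.8304748535156), 68.16584014892578)
 high 444 [533. 201. 275.] 1202.705316827351
((532.300537109375, 73.20344543457031), (336.163818359375, 205.08384704589844), 65.3348159790039)
 end 319 [508. 197. 330.]
```

View pics/crop.png

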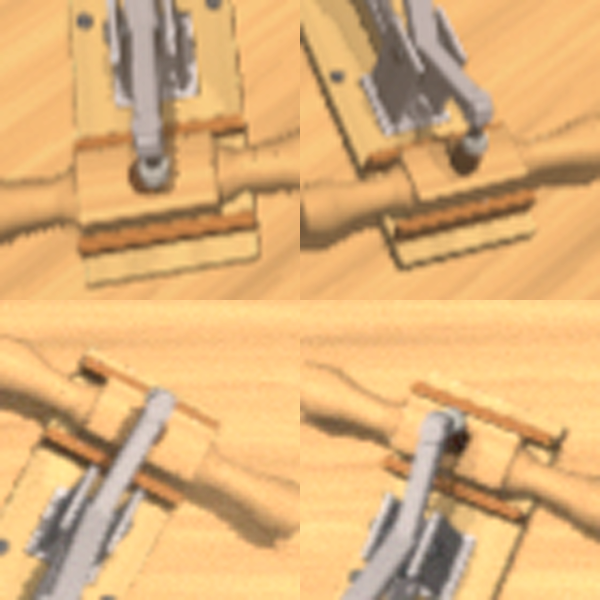

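Run:
```python
import numpy as np,cv2
from h import *
s=np.load("pics/scene0.npz");t=np.load("pics/top0.npz")
cr=lambda c,x,y,r=14:cv2.convertScaleAbs(cv2.resize(c["frame"][y-r:y+r,x-r:x+r,::-1],(390,390),interpolation=cv2.INTER_CUBIC),alpha=1.8)
cv2.imwrite("pics/crop2.png",np.hstack([cr(s,270,345),cr(s,418,229)]))
P=cloud(s)
for n,(x,y) in dict(A=(270,346),B=(418,229)).items():
    print(n,x-7,y-6);print(P[y-6:y+9,x-7:x+8,2].round().astype(int))
Q=cloud(t)
for n,(u0,u1,v0,v1) in dict(A=(340,470,90,230),B=(175,290,90,240)).items():
    sub=Q[v0:v1,u0:u1].reshape(-1,3);sub=sub[sub[:,2]<250]
    b=sub[(sub[:,2]>11)&(sub[:,2]<19)]
    print(n,cv2.minAreaRect(b[:,:2].astype(np.float32)))
    for lo,hi in((100,115),(115,130),(130,145),(145,160),(160,200)):
        e=sub[(sub[:,2]>lo)&(sub[:,2]<hi)];print(lo,len(e),e.mean(0).round(1) if len(e) else '')
    print("top",sub[:,2].max())
```

```text
A 263 340
[[ 58  55  59  54 122 119 122 121 119 119  53  56  55  53  55]
 [ 56  55  56  55  53 118 114 109 107 103  97  56  58  54  57]
 [ 57  60  57  57  59  99 102 104 102 100  98  96  57  58  56]
 [ 57  58  58  59  55  99 100 103 101  97  98  97  57  57  58]
 [ 55  57  56  57  56 101  99  99  99 101 101  95  59  57  58]
 [ 55  57  57  54  57  98 102 100 100  99  99  98  57  57  54]
 [ 56  59  57  54  60  93  97  98  97  98  95  54  55  54  53]
 [ 54  60  58  55  55  58  93  95  97  95  59  56  54  57  55]
 [ 57  57  55  55  56  55  57  57  59  54  56  55  58  56  57]
 [ 58  56  56  56  56  53  58  55  59  56  56  57  55  57  57]
 [ 57  60  55  58  54  56  55  56  55  56  57  59  57  56  54]
 [ 55  55  56  56  56  61  59  59  56  56  56  58  54  55  56]
 [ 57  57  58  55  55  57  55  53  56  58  55  54  59  57  53]
 [ 60  57  57  59  56  55  59  56  58  56  57  54  53  54  51]
 [ 57  56  58  56  57  53  55  55  49  51  47  44  42  41  39]]
B 411 223
[[  19   20   13   16   17   40   34   37   94  103  106  105   57   54
    54]
 [  17   40   40   40   38   42   60   97   97  103  1
[... 907 characters left out ...]
[  59   55   59   59   58   56   54   56   54   54   54   51   47   47
    44]
 [  55   53   52   57   54   54   53   54   47   48   45   43   41   39
    38]]
A ((546.6375122070312, -344.380126953125), (274.3215637207031, 360.10748291015625), 62.08292007446289)
100 136 [ 651.5 -300.1  107.1]
115 109 [ 661.  -306.1  122.4]
130 45 [ 592.7 -269.8  137.1]
145 61 [ 571.4 -258.7  154. ]
160 188 [ 544.2 -244.   176.3]
top 190.04339842055884
B ((566.18505859375, 227.63290405273438), (101.29293060302734, 359.8304748535156), 68.16584014892578)
100 165 [630.5 201.3 106.6]
115 122 [641.3 196.2 122.5]
130 58 [572.5 223.8 137.2]
145 75 [548.9 232.  153.4]
160 216 [521.6 244.  175.5]
top 189.2420291645972
```

View pics/crop2.png

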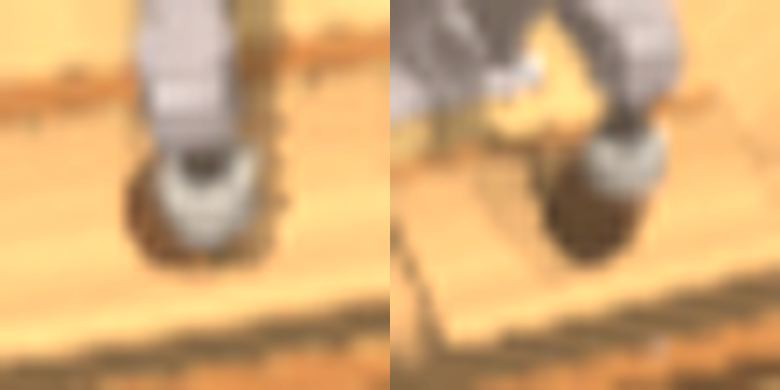

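Candidates for the proud dowel, in scene pixels:
- **Clamp A (270,346):** the depth round the foot is 55–57 mm, so the dowel is flush. This is the idle clamp.
- **Clamp B (418,229):** there is a dark cylinder with its top at about 68 mm against a block top of about 56 mm, so it stands about 11 mm proud. The crop agrees.

Clamp B is the one to use. Next I'll cross-check its frame from the scene view and move above the handle end.

```bash
python3 - <<'E'
import numpy as np
from h import *
s=np.load("pics/scene0.npz");t=np.load("pics/top0.npz")
ax=np.array([.928,-.372]);ay=np.array([.372,.928]);p=np.array([619.2,204.9])
for n,c in(("scene",s),("top",t)):
    P=cloud(c).reshape(-1,3);q=P[:,:2]-p;X=q@ax;Y=q@ay;Z=P[:,2]
    def r(l,m):print(n,l,m.sum(),np.round([X[m].mean(),Y[m].mean(),Z[m].mean()],1),"x",np.round(np.percentile(X[m],[2,98])),"y",np.round(np.percentile(Y[m],[2,98])))
    r("pad",(X<-180)&(X>-250)&(abs(Y)<30)&(Z>58)&(Z<80))
    r("handle",(X<-60)&(abs(Y)<40)&(Z>160)&(Z<195)&(X>-200))
    r("blocktop",(X>40)&(X<110)&(abs(Y)<60)&(Z>50)&(Z<60))
    r("board",(X<160)&(X>-280)&(abs(Y)<70)&(Z>11)&(Z<19))
E
python3 -m jog '[{"x":2.88,"y":-3.41,"hand":0},{"x":2.88,"y":-3.41},{"x":2.88,"y":-3.41},{"x":2.88,"y":-3.41},{"x":2.88,"y":-3.41},{"x":2.88,"y":-3.41},{"x":2.88,"y":-3.41},{"x":2.88,"y":-3.41},{"x":2.88,"y":-3.41},{"x":2.88,"y":-3.41},{"x":2.88,"y":-3.41},{"x":2.88,"y":-3.41},{"x":2.88,"y":-3.41},{"x":2.88,"y":-3.41},{"x":2.88,"y":-3.41},{"x":2.88,"y":-3.41},{"x":2.88,"y":-3.41},{"x":2.88,"y":-3.41},{"x":2.88,"y":-3.41},{"x":2.88,"y":-3.41}]'
```

```text
scene pad 81 [-207.1   -0.    69.1] x [-226. -182.] y [-13.  15.]
scene handle 181 [-100.5   -0.4  174.8] x [-120.  -78.] y [-14.  15.]
scene blocktop 311 [80.6  0.9 55.8] x [60. 97.] y [-39.  48.]
scene board 1425 [-74.4 -12.   16.2] x [-231.  121.] y [-48.  46.]
top pad 147 [-208.3    1.    67.5] x [-226. -182.] y [-13.  15.]
top handle 216 [-105.1   -0.   175.5] x [-126.  -83.] y [-14.  15.]
top blocktop 286 [76.6  0.  54.7] x [58. 96.] y [-37.  46.]
top board 2118 [-92.2  -9.6  15. ] x [-233.  118.] y [-48.  49.]invalid input
```

```bash
python3 -m jog '[{"x":2.88,"y":-3.41,"z":0,"rx":0,"ry":0,"rz":0,"hand":0},{"x":2.88,"y":-3.41,"z":0,"rx":0,"ry":0,"rz":0,"hand":0}]'; python3 -c "
from plant import bot
o=bot.get_obs();print(o['time_s'],o['position'],o['ee_rot'],o['grip_width'])"
```

```text
time_s: 0.3
position: [204.4, -493.2, 217.2]
ee_rot: [-3.139, -0.0, 0.283]
contact_force: [1.1, 0.1, 1.4]
grip_width: 81.4
0.3 [ 204.3968808  -493.18270856  217.1628698 ] [-3.13916048e+00 -1.00495887e-04  2.82866907e-01] 81.44025229257133
```

Every row needs all seven fields.

```bash
python3 -m jog '[{"x":2.88,"y":-3.41,"z":0,"rx":0,"ry":0,"rz":0,"hand":0},{"x":2.88,"y":-3.41,"z":0,"rx":0,"ry":0,"rz":0,"hand":0},{"x":2.88,"y":-3.41,"z":0,"rx":0,"ry":0,"rz":0,"hand":0},{"x":2.88,"y":-3.41,"z":0,"rx":0,"ry":0,"rz":0,"hand":0},{"x":2.88,"y":-3.41,"z":0,"rx":0,"ry":0,"rz":0,"hand":0},{"x":2.88,"y":-3.41,"z":0,"rx":0,"ry":0,"rz":0,"hand":0},{"x":2.88,"y":-3.41,"z":0,"rx":0,"ry":0,"rz":0,"hand":0},{"x":2.88,"y":-3.41,"z":0,"rx":0,"ry":0,"rz":0,"hand":0},{"x":2.88,"y":-3.41,"z":0,"rx":0,"ry":0,"rz":0,"hand":0},{"x":2.88,"y":-3.41,"z":0,"rx":0,"ry":0,"rz":0,"hand":0},{"x":2.88,"y":-3.41,"z":0,"rx":0,"ry":0,"rz":0,"hand":0},{"x":2.88,"y":-3.41,"z":0,"rx":0,"ry":0,"rz":0,"hand":0},{"x":2.88,"y":-3.41,"z":0,"rx":0,"ry":0,"rz":0,"hand":0},{"x":2.88,"y":-3.41,"z":0,"rx":0,"ry":0,"rz":0,"hand":0},{"x":2.88,"y":-3.41,"z":0,"rx":0,"ry":0,"rz":0,"hand":0},{"x":2.88,"y":-3.41,"z":0,"rx":0,"ry":0,"rz":0,"hand":0},{"x":2.88,"y":-3.41,"z":0,"rx":0,"ry":0,"rz":0,"hand":0},{"x":2.88,"y":-3.41,"z":0,"rx":0,"ry":0,"rz":0,"hand":0}]'
python3 -m jog '[{"x":0,"y":0,"z":0,"rx":0,"ry":0,"rz":-0.145,"hand":0},{"x":0,"y":0,"z":0,"rx":0,"ry":0,"rz":-0.145,"hand":0},{"x":0,"y":0,"z":0,"rx":0,"ry":0,"rz":-0.145,"hand":0},{"x":0,"y":0,"z":0,"rx":0,"ry":0,"rz":-0.145,"hand":0},{"x":0,"y":0,"z":0,"rx":0,"ry":0,"rz":-0.145,"hand":0},{"x":0,"y":0,"z":0,"rx":0,"ry":0,"rz":-0.145,"hand":0},{"x":0,"y":0,"z":0,"rx":0,"ry":0,"rz":-0.145,"hand":0},{"x":0,"y":0,"z":0,"rx":0,"ry":0,"rz":-0.145,"hand":0},{"x":0,"y":0,"z":0,"rx":0,"ry":0,"rz":-0.145,"hand":0},{"x":0,"y":0,"z":0,"rx":0,"ry":0,"rz":-0.145,"hand":0},{"x":0,"y":0,"z":0,"rx":0,"ry":0,"rz":-0.145,"hand":0},{"x":0,"y":0,"z":0,"rx":0,"ry":0,"rz":-0.145,"hand":0},{"x":0,"y":0,"z":0,"rx":0,"ry":0,"rz":-0.145,"hand":0},{"x":0,"y":0,"z":0,"rx":0,"ry":0,"rz":-0.145,"hand":0},{"x":0,"y":0,"z":0,"rx":0,"ry":0,"rz":-0.145,"hand":0},{"x":0,"y":0,"z":0,"rx":0,"ry":0,"rz":-0.145,"hand":0},{"x":0,"y":0,"z":0,"rx":0,"ry":0,"rz":-0.145,"hand":0},{"x":0,"y":0,"z":0,"rx":0,"ry":0,"rz":0,"hand":0}]'
```

```text
time_s: 2.1
position: [529.9, 242.4, 218.1]
ee_rot: [3.141, 0.001, 0.285]
contact_force: [0.6, -1.0, 0.1]
grip_width: 0.5
time_s: 3.9
position: [529.5, 240.4, 218.1]
ee_rot: [-3.141, -0.001, 2.752]
contact_force: [-0.2, -0.9, -0.1]
grip_width: 0.4
```

```bash
python3 -m jog '[{"x":0,"y":0,"z":1.2,"rx":0,"ry":0,"rz":0,"hand":0},{"x":0,"y":0,"z":1.2,"rx":0,"ry":0,"rz":0,"hand":0},{"x":0,"y":0,"z":1.2,"rx":0,"ry":0,"rz":0,"hand":0},{"x":0.2,"y":0,"z":0.8,"rx":0,"ry":0,"rz":0,"hand":0},{"x":0.5,"y":0,"z":1.0,"rx":0,"ry":0,"rz":0,"hand":0},{"x":0.5,"y":0,"z":1.0,"rx":0,"ry":0,"rz":0,"hand":0},{"x":0.4,"y":0,"z":1.0,"rx":0,"ry":0,"rz":0,"hand":0}]'
python3 -m jog '[{"x":0.3,"y":0,"z":1.0,"rx":0,"ry":0,"rz":0,"hand":0},{"x":0.3,"y":0,"z":1.0,"rx":0,"ry":0,"rz":0,"hand":0},{"x":0.2,"y":0,"z":1.0,"rx":0,"ry":0,"rz":0,"hand":0},{"x":0.1,"y":0,"z":0.8,"rx":0,"ry":0,"rz":0,"hand":0},{"x":0.1,"y":0,"z":0.6,"rx":0,"ry":0,"rz":0,"hand":0},{"x":0,"y":0,"z":0.4,"rx":0,"ry":0,"rz":0,"hand":0},{"x":0,"y":0,"z":0,"rx":0,"ry":0,"rz":0,"hand":0}]'
python3 -m jog '[{"x":0,"y":0,"z":0.2,"rx":0,"ry":0,"rz":0,"hand":0},{"x":0,"y":0,"z":0.2,"rx":0,"ry":0,"rz":0,"hand":0},{"x":0,"y":0,"z":0,"rx":0,"ry":0,"rz":0,"hand":0}]'
```

```text
time_s: 4.6
position: [515.5, 247.1, 145.9]
ee_rot: [3.14, 0.002, 2.749]
contact_force: [-5.0, -1.2, 14.0]
grip_width: 0.7
time_s: 5.3
position: [505.0, 250.0, 95.3]
ee_rot: [-3.14, -0.001, 2.749]
contact_force: [0.4, 0.7, 0.0]
grip_width: 0.4
time_s: 5.6
position: [506.0, 250.4, 92.7]
ee_rot: [3.141, 0.0, 2.75]
contact_force: [-0.3, -0.4, -0.5]
grip_width: 0.7
```

It snapped over centre and the force fell to zero. I'll back off and look.

```bash
python3 -m jog '[{"x":0,"y":0,"z":-3,"rx":0,"ry":0,"rz":0,"hand":0},{"x":2,"y":0,"z":-3,"rx":0,"ry":0,"rz":0,"hand":0},{"x":3,"y":0,"z":0,"rx":0,"ry":0,"rz":0,"hand":0},{"x":3,"y":0,"z":0,"rx":0,"ry":0,"rz":0,"hand":0},{"x":0,"y":0,"z":0,"rx":0,"ry":0,"rz":0,"hand":0},{"x":0,"y":0,"z":0,"rx":0,"ry":0,"rz":0,"hand":0}]'
python3 - <<'E'
from plant import bot
import cv2,numpy as np
from h import *
c=bot.read_camera("scene"); cv2.imwrite("pics/s1.png",cv2.convertScaleAbs(cv2.resize(c["frame"][130:280,340:480,::-1],None,fx=4,fy=4,interpolation=cv2.INTER_CUBIC),alpha=1.5))
ax=np.array([.928,-.372]);ay=np.array([.372,.928]);p=np.array([622,203.8])
P=cloud(c).reshape(-1,3);q=P[:,:2]-p;X=q@ax;Y=q@ay;Z=P[:,2]
for l,m in(("handle",(X>-158)&(X<-105)&(abs(Y)<12)&(Z>80)&(Z<110)),("pad",(X>-250)&(X<-195)&(abs(Y)<16)&(Z>60)&(Z<78)),("blocktop",(X>50)&(X<100)&(abs(Y)<38)&(Z>50)&(Z<60)),("proud",(X>50)&(X<100)&(abs(Y)<25)&(Z>62)&(Z<72))):
    print(l,m.sum(),np.round([X[m].mean(),Y[m].mean(),Z[m].mean()],1),np.round(np.percentile(X[m],[2,98])) if m.sum() else '')
print(bot.get_obs()["position"])
E
```

```text
time_s: 6.2
position: [431.8, 281.2, 152.9]
ee_rot: [3.141, 0.001, 2.751]
contact_force: [0.4, -0.3, -0.9]
grip_width: 0.6
handle 111 [-131.    -0.3   93. ] [-156. -106.]
pad 72 [-2.126e+02 -1.000e-01  6.960e+01] [-229. -198.]
blocktop 270 [78.1 -2.3 56. ] [57. 95.]
proud 15 [77.6 -1.5 64.7] [71. 82.]
[432.29059605 280.9167656  152.83200815]
```

View pics/s1.png

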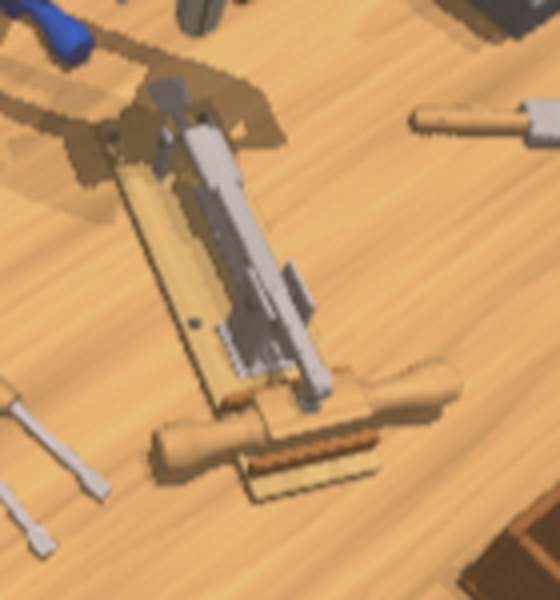

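The handle is level at 93 mm and the jaw is down, so the clamp is locked, with the arm off it for well over 0.3 s. Pad centre is at clamp x of about -214. Now I'll press it.

```bash
python3 -m jog '[{"x":1.0,"y":0,"z":2,"rx":0,"ry":0,"rz":0,"hand":0},{"x":0,"y":0,"z":3,"rx":0,"ry":0,"rz":0,"hand":0},{"x":0,"y":0,"z":2,"rx":0,"ry":0,"rz":0,"hand":0},{"x":0,"y":0,"z":0.8,"rx":0,"ry":0,"rz":0,"hand":0},{"x":0,"y":0,"z":0,"rx":0,"ry":0,"rz":0,"hand":0}]'
python3 -m jog '[{"x":0,"y":0,"z":0.5,"rx":0,"ry":0,"rz":0,"hand":0},{"x":0,"y":0,"z":0.5,"rx":0,"ry":0,"rz":0,"hand":0},{"x":0,"y":0,"z":0.5,"rx":0,"ry":0,"rz":0,"hand":0},{"x":0,"y":0,"z":0.5,"rx":0,"ry":0,"rz":0,"hand":0}]'
python3 -m jog '[{"x":0,"y":0,"z":0.4,"rx":0,"ry":0,"rz":0,"hand":0},{"x":0,"y":0,"z":0.3,"rx":0,"ry":0,"rz":0,"hand":0},{"x":0,"y":0,"z":0,"rx":0,"ry":0,"rz":0,"hand":0}]'
```

```text
time_s: 6.75
position: [422.3, 284.0, 73.4]
ee_rot: [-3.139, -0.002, 2.749]
contact_force: [0.5, 0.2, 0.7]
grip_width: 0.6
time_s: 7.15
position: [424.1, 285.5, 56.4]
ee_rot: [3.139, 0.002, 2.75]
contact_force: [-0.5, -2.1, 6.4]
grip_width: 0.5
time_s: 7.45
position: [423.4, 285.3, 48.4]
ee_rot: [3.14, 0.001, 2.75]
contact_force: [0.0, 0.9, 4.3]
grip_width: 0.4
```

Pressed about 20 mm. I'll retract straight up, move outwards and check.

```bash
python3 -m jog '[{"x":0,"y":0,"z":-1,"rx":0,"ry":0,"rz":0,"hand":0},{"x":0,"y":0,"z":-2,"rx":0,"ry":0,"rz":0,"hand":0},{"x":0,"y":0,"z":-4,"rx":0,"ry":0,"rz":0,"hand":0},{"x":2,"y":0,"z":-4,"rx":0,"ry":0,"rz":0,"hand":0},{"x":1,"y":0,"z":-4,"rx":0,"ry":0,"rz":0,"hand":0},{"x":0,"y":0,"z":0,"rx":0,"ry":0,"rz":0,"hand":0},{"x":0,"y":0,"z":0,"rx":0,"ry":0,"rz":0,"hand":0}]'
python3 - <<'E'
from plant import bot
import cv2,numpy as np
from h import *
c=bot.read_camera("scene"); cv2.imwrite("pics/s2.png",cv2.convertScaleAbs(cv2.resize(c["frame"][130:280,340:480,::-1],None,fx=4,fy=4,interpolation=cv2.INTER_CUBIC),alpha=1.5))
ax=np.array([.928,-.372]);ay=np.array([.372,.928]);p=np.array([622,203.8])
P=cloud(c).reshape(-1,3);q=P[:,:2]-p;X=q@ax;Y=q@ay;Z=P[:,2]
for l,m in(("handle",(X>-140)&(X<-60)&(abs(Y)<16)&(Z>160)&(Z<195)),("pad",(X>-250)&(X<-195)&(abs(Y)<16)&(Z>55)&(Z<78)),("blocktop",(X>50)&(X<100)&(abs(Y)<60)&(Z>50)&(Z<60)),("proud",(X>50)&(X<100)&(abs(Y)<25)&(Z>61)&(Z<72))):
    print(l,m.sum(),np.round([X[m].mean(),Y[m].mean(),Z[m].mean()],1),np.round(np.percentile(Y[m],[2,98])) if m.sum() else '')
print(bot.get_obs()["position"])
P=cloud(c);print(P[222:236,411:426,2].round().astype(int))
E
```

```text
time_s: 8.15
position: [395.2, 296.7, 199.3]
ee_rot: [3.139, 0.002, 2.75]
contact_force: [-0.1, 0.2, 0.5]
grip_width: 0.6
handle 178 [-103.7   -0.6  174.7] [-14.  14.]
pad 71 [-2.13e+02 -1.00e-01  6.95e+01] [-13.  14.]
blocktop 343 [77.5  1.7 55.9] [-40.  48.]
proud 0 [nan nan nan] 
[394.60866374 296.1105622  197.532989  ]
[[  17   16   17   18   17   18   15   17   18  107  108  109   39   39
    55]
 [  18   18   13   18   17   39   39   39   97  103  103  103   58   56
    56]
 [  21   37   39   37   39   38   52   95   92   99  102   99   97   56
    56]
 [  38   40   56   60   57   55   55   98  100  100   97   98  101   62
    55]
 [  56   57   59   52   56   53   57   94   97  101  101   99  100   59
    57]
 [  59   55   56   58   56   55   58   88   99  100   98   99   92   56
    59]
 [  56   57   59   54   58   58   56   56   59   95   89   54   59   55
    56]
 [  55   59   59   59   56   56   59   54   56   55   56   56   60   57
    58]
 [  59   57   57   52   56   57   57   59   58   55   57 1013   56   56
    60]
 [  55   59   53   58   55   58   57   57   58   51   56   56   56   56
    57]
 [  54   59   55   57   59   57   56   59   59   54   59   56   55   55
    54]
 [  57   54   55   54   56   56   53   57   59   54   55   58   57   58
    60]
 [  55   55   58   56   55   56   56   57   58   56   57   58   58   56
    59]
 [  57   57   57   56   59   59   58   58   57   56   54   58   53   56
    59]]<stdin>:8: RuntimeWarning: Mean of empty slice.
  ret = ret.dtype.type(ret / rcount)
```

View pics/s2.png

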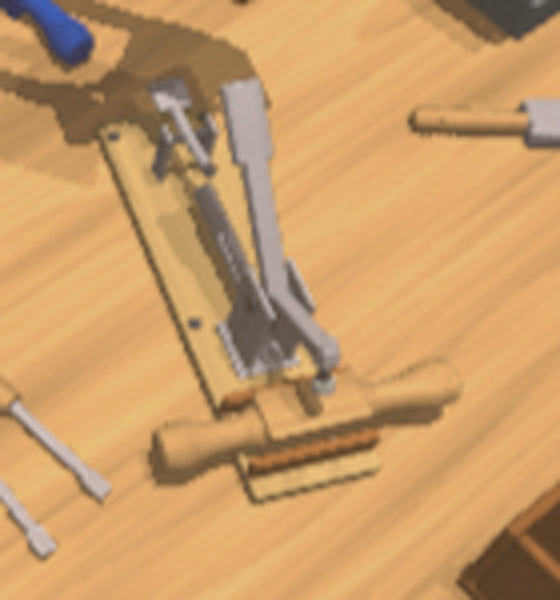

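The clamp is open, the pad is back up, the dowel reads flush (55–57 mm) and the leg lies flat in its cradle, unmoved. The arm is clear, so I'm handing in.

```bash
python3 -c "
from plant import bot
print(bot.hand_in())"
```

```text
the job is handed in; nothing more can be done
None
```

I pressed home the dowel that stood about 11 mm proud, using the clamp on the robot's left, and handed the job in at about 8.2 s. The handle snapped over centre at full travel and stayed locked with the arm clear. I then pressed the release lever about 20 mm and it sprang open again.

| Last check (scene depth) | Reading |
|---|---|
| Handle while locked | level, top at 93 mm (92 mm expected) |
| Handle after release | about 175 mm up, same as before the job |
| Release pad | back up at 69.5 mm, same as at rest |
| Dowel | no reading stands above the block top, so it looks flush within the 2–3 mm of noise |
| Leg | flat in its cradle, at the same place |
| Arm | clear of everything, about zero force |

- **Not measured directly:** I inferred the dowel depth while locked from the flush reading after release. The 0.2 rad on the lever is inferred from the pad travel and from the clamp opening.
- **Other clamp:** I did not touch it or go near it, and did not take a last picture of it.
- **Disagreement:** the first pivot estimate was about 3 mm off against the pad edge, and I corrected it before pressing.
- **Refused call:** the first jog call was refused because each row needs all seven fields; nothing moved.

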